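Offer up the last stool leg for glueing

TASK

The last leg of this upside-down footstool is about to be glued in: lift the hand sander off the seat and lay it flat on the bench, then take the leg out of the drilled rack and hold it upright over the one empty mortise, tenon down, centred and turned so that the square tenon would drop straight into the square hole, with about 15 mm of air between the end of the tenon and the seat so that I can brush the glue on. Stop there and keep holding it still: the job finishes with the leg hovering in the gripper, not lowered in and not let go. The glue of the other three legs is still wet, so never let this leg touch the seat or them and do not shift the seat; set the hand sander down rather than dropping it, and leave the glue bottle, the filler tub, the palm sander and the mallet where they are.

Things in the scene. Friction and masses are not known exactly. Their poses are not given: they have to be found in the camera images.
- seat: upside-down footstool on the bench, loose, 1.7 kg: pale round seat, diameter 290, 28 thick; three darker legs 38 x 38 glued in, standing 130 above it (158 above the bench) at (66, -66), (-66, 66), (-66, -66) in its frame; empty mortise at (66, 66). Sides of legs and mortise along the frame's x and y. Origin: centre of the face on the bench, z up; turned any way round
- mortise (a point): centre of the mouth of the empty mortise, on the seat's upper face, 28 above the bench; axes as the seat's. The hole is 24 x 24 and 24 deep with a dark floor, its sides along x and y
- leg: loose leg, 0.14 kg: dark square bar 38 x 38 x 130, below it a pale tenon 22 x 22 x 22 with parallel sides. Origin: centre of the shoulder between them; z along the bar (bar z 0 to 130, tenon 0 to -22), x and y square to the faces. Starts upright in a rack hole, tenon down, shoulder on the rack's top 32 above the bench, at any yaw (quarter turns alike)
- tenon_end (a point): centre of the free end of the leg's tenon, 22 below the leg's origin; axes as the leg's
- rack: plywood block 140 x 140 x 32 fixed to the bench, with four round through holes of diameter 34 at (+-33, +-33) in its frame; the leg stands in the one at (-33, 33), the others are empty. Origin: centre of its underside, z up
- block_sander: hand sander, about 0.22 kg, lying on the seat over the empty mortise: black sole 112 (x) x 62 (y) x 16 with rust-red abrasive sheet under it, and a red solid grip 92 (x) x 28 (y) on the middle of it, from z 16 to 58. Origin: centre of its underside, z up
- glue_bottle: upright white glue bottle with a yellow label and orange cap, diameter 56, 170 high, standing between seat and rack; leave it. Origin: centre of its underside
- filler_tub: white tub with a blue lid, diameter 84, 95 high; leave it. Origin: centre of its underside
- palm_sander: black and grey cordless palm sander standing on its square pad 112 x 108, 145 high, its battery reaching to 80 in +x; leave it. Origin: centre of the pad's underside
- mallet: wooden mallet lying on the bench: head 60 (x) x 120 (y) x 62 centred at x = 100, round handle of diameter 25 along x from -120 to the head, 31 up. Origin: on the bench under the handle, z up; leave it

How it is judged:
By the outcome, as a careful person would: the job done as asked, in the order asked, and still so for the second after the job is handed in, while the arm keeps its last pose, push and grip.
It also fails if it takes over 72 s, if anything falls off the work surface, if the arm or the gripper's body presses on something with over 40 N, if the wrist force passes 120 N, or if a joint passes its speed limit or range.

ROBOT

A 6-joint arm with a two-finger parallel gripper is mounted at the origin on the work surface. World frame = base frame: x ahead of the robot, y to its left, z up, the work surface at z = 0. Lengths are in m, angles in degrees, forces in N, time in s.
With the tool pointing down it reaches from about 0.375 to 0.925 m from the base axis. Payload 5.7 kg.
Tool frame: the origin (TCP) lies midway between the tips of the shut fingers; the grasp point (between the pads) lies 19 mm behind it; z points along the fingers, y is the line along which they close (so a half turn about z gives the same grasp; the last joint's range is limited). The gripper opens to 88 mm and grips with 3 to 60 N. Pads are 20 mm wide; open, the fingers measure 115 mm over their backs; the gripper's body (75 mm by 178 mm) begins 61 mm behind the grasp point.
Start: joints at [63.421, 20.558, 86.54, -0, 72.909, -6.595], TCP at [0.205, 0.564, 0.223] pointing down, gripper open.
Joint ranges: [-170.27, 170.27], [-57.76, 135], [12.27, 136.19], [-55.21, 235.2], [11.17, 155.16], [-170.74, 170.74]. Speed limits (degrees/s): [136.94, 136.94, 180, 180, 180, 180].

INTERFACE

Orientations are given as a 3x3 rotation matrix whose columns are the frame's x, y, z axes.
In Python, from workcell import ctrl, get_image, get_calibration, nets gives the robot as it stands. Calls block until the motion is done:
- ctrl.movep(position, orientation): joint-space move of the TCP to a pose.
- ctrl.move_straight(position, rate=0.15, frame=None, stop_force=None): straight line of the TCP; frame=None keeps the orientation; rate is the mean speed in m/s. With stop_force (N) it stops when the force on the tool has changed by that much, and returns True; else False.
- ctrl.move_joints(angles): joint-space move.
- ctrl.command_gripper(opening, strength=None): opening from 0.0 (shut) to 1.0 (fully open); strength is the grip in N (None keeps the last); returns when the fingers have stopped.
- ctrl.sleep(seconds).
- ctrl.inverse_kinematics(position, orientation): joint angles nearest the present ones, or None.
- ctrl.sense(): the state.
- get_image(name): name is "side" or "top"; returns the picture (384x512x3 uint8, red, green, blue); there is no depth.
- get_calibration(name): a dict with "fx", "fy", "cx", "cy" (pixels), "extrinsics" (4x4, takes a point from world to camera coordinates). Camera axes: x right, y down, z forward; pixel columns grow to the right and rows downward; lengths in m; the calibration is good to about 2 mm. A picture is of the moment at which its call begins. get_calibration takes no time and is no camera call.
A pose or a line that the arm cannot do raises ctrl.PlanningError and nothing moves.
- ctrl.job_done(): hands the job in; it is judged then, once.
Trained networks look in the newest picture that a camera, given by its name, has taken for a name from the list of things; names that differ only in an ending like _2 or _b are one class to them, and where a whole thing is asked for, a point or a joint stands for the part that bears it (a point fixed in the world has none). Each returns a list of dicts, best first, with "p" (0 to 1); they miss things now and then, are a little off and sometimes report something else, mostly with a low value. They report only what shows in the picture. A call takes as long as a camera call.
- nets.search_frame(thing, camera): "point" ([x, y, z] in m, in world coordinates, good to about 4 mm: the middle of the surface that is visible of it).
The state is a dict: "t": time; "joint_pos": joint angles; "dq": joint speeds; "effort": joint torques, N m; "tcp_pos": TCP position; "tcp_rot": TCP orientation; "ft_force": force on the tool from outside, world axes, zero at the start; "wrist_torque": the same for the moment, N m; "opening": opening from 0.0 (shut) to 1.0 (fully open); "grasp_force": force on a finger pad.
Only numpy, scipy, OpenCV 4.12 (cv2) and the standard library are available. Lean on these libraries where they do the work, as an engineer would, in place of code of your own. Each camera call takes 0.05 s, during which the arm holds its last target. There are 200 camera calls.

## Working session

There is one attempt and no reset: what is moved stays moved. The work goes in short steps, each a Python script; the robot and the scene stay as the last script left them, time stands still between calls to the robot, and variables do not carry over. Pictures are saved under pics/ and viewed, at most 10 in all, crops included, and the job is handed in when it is done.

```bash
mkdir -p pics; python3 - <<'E'
from workcell import ctrl,get_image,get_calibration,nets
import cv2,numpy as np
for c in("top","side"):
    im=get_image(c);cv2.imwrite(f"pics/{c}0.png",im[:,:,::-1])
    k=get_calibration(c);print(c,k["fx"],k["cx"],k["cy"],np.round(k["extrinsics"],3).tolist())
    for t in("seat","mortise","leg","rack","block_sander","glue_bottle","filler_tub","palm_sander","mallet"):
        r=nets.search_frame(t,c);print(t,[(np.round(d["point"],3).tolist(),round(d["p"],2)) for d in r[:2]])
E
```

```text
top 414.8909617936958 254.92662194418068 193.5238060466184 [[-0.015, -1.0, 0.003, -0.063], [-0.992, 0.014, -0.129, 0.601], [0.129, -0.005, -0.992, 1.468], [0.0, 0.0, 0.0, 1.0]]
seat [([0.526, -0.139, 0.028], 0.6)]
mortise [([0.473, 0.32, 0.161], 0.2)]
leg [([0.475, 0.317, 0.159], 0.67), ([0.748, 0.117, 0.095], 0.63)]
rack [([0.52, 0.302, 0.028], 0.89)]
block_sander [([0.474, 0.322, 0.162], 0.74), ([0.55, -0.021, 0.044], 0.62)]
glue_bottle [([0.555, 0.145, 0.111], 0.51), ([0.472, 0.316, 0.162], 0.33)]
filler_tub [([0.747, 0.111, 0.098], 0.72)]
palm_sander [([0.507, -0.55, 0.091], 0.59)]
mallet [([0.733, 0.459, 0.058], 0.71)]
side 418.02774927766814 262.4706927326325 195.74898221154928 [[0.973, -0.232, 0.018, -0.605], [-0.142, -0.653, -0.744, 0.078], [0.184, 0.721, -0.668, 1.155], [0.0, 0.0, 0.0, 1.0]]
seat [([0.516, -0.177, 0.032], 0.65)]
mortise [([0.476, 0.317, 0.11], 0.46)]
leg [([0.469, 0.315, 0.104], 0.94), ([0.517, -0.177, 0.03], 0.28)]
rack [([0.505, 0.291, 0.031], 0.75)]
block_sander [([0.56, -0.046, 0.051], 0.69)]
glue_bottle [([0.557, 0.131, 0.09], 0.61)]
filler_tub [([0.754, 0.096, 0.067], 0.93)]
palm_sander [([0.497, -0.578, 0.14], 0.61), ([0.473, 0.316, 0.109], 0.38)]
mallet [([0.729, 0.457, 0.042], 0.71)]
```

```bash
ls
```

```text
pics
```

View pics/top0.png

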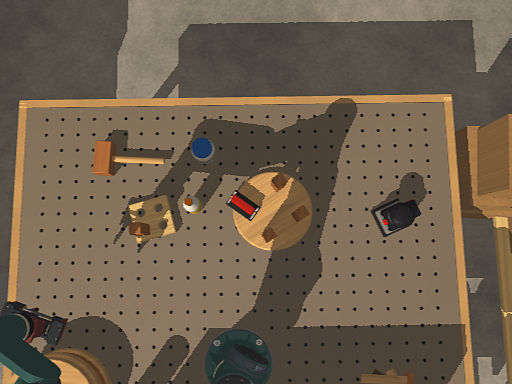

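View pics/side0.png

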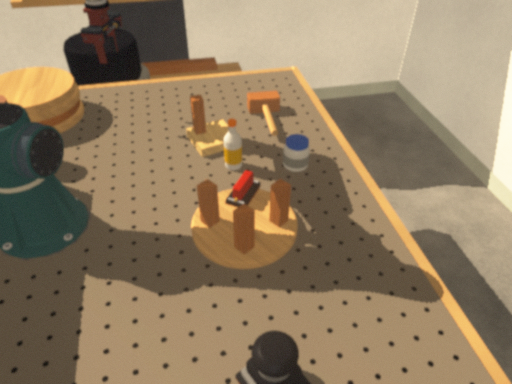

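The top view shows the seat at about (272,210), with the sander at (243,205) and legs at (280,182), (300,213) and (268,234). The rack is at (152,218) with the leg at (138,230). Next I'll enlarge both views.

```bash
python3 - <<'E'
import cv2,numpy as np
a=cv2.imread("pics/top0.png")[160:260,120:320];b=cv2.imread("pics/side0.png")[85:275,165:325]
cv2.imwrite("pics/c1.png",cv2.resize(a,None,fx=4,fy=4,interpolation=cv2.INTER_CUBIC))
cv2.imwrite("pics/c2.png",cv2.resize(b,None,fx=3,fy=3,interpolation=cv2.INTER_CUBIC))
E
```

```text
(no output)
```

View pics/c1.png

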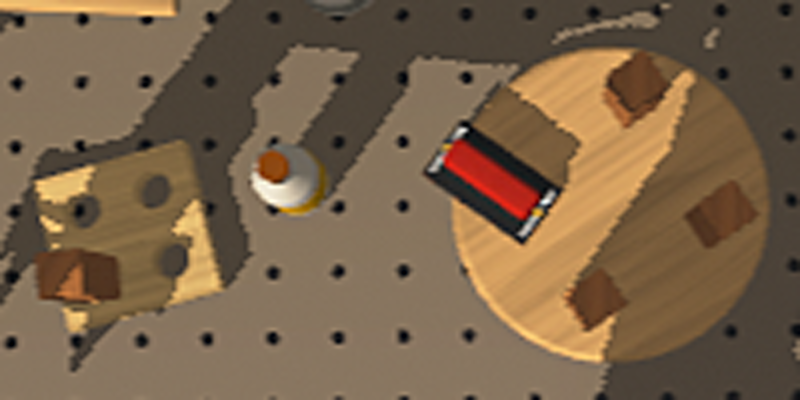

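View pics/c2.png

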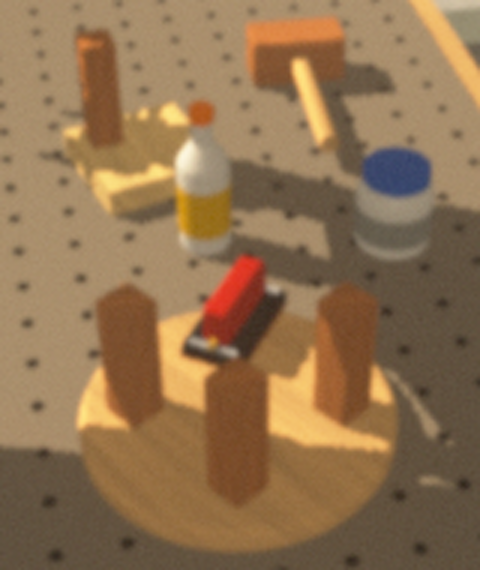

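The crops are clear. In c1 the sander sole corners are at (466,120), (567,188), (523,243) and (423,172). The leg tops are at about (640,82), (728,205) and (600,290), and the loose leg is upright at the left of the rack. Next I'll turn these clicks into poses.

```bash
cat >h.py <<'E'
from workcell import ctrl,get_image,get_calibration,nets
import cv2,numpy as np
def proj(c,P):
    k=get_calibration(c);E=np.array(k["extrinsics"]);P=np.atleast_2d(P)
    q=P@E[:3,:3].T+E[:3,3];return np.c_[k["fx"]*q[:,0]/q[:,2]+k["cx"],k["fy"]*q[:,1]/q[:,2]+k["cy"]]
def back(c,uv,z):
    k=get_calibration(c);E=np.array(k["extrinsics"]);R=E[:3,:3];o=-R.T@E[:3,3]
    uv=np.atleast_2d(uv);d=np.c_[(uv[:,0]-k["cx"])/k["fx"],(uv[:,1]-k["cy"])/k["fy"],np.ones(len(uv))]@R
    return o+d*((z-o[2])/d[:,2])[:,None]
def down(yaw): # tool z down, closing axis y at angle yaw (deg) in world
    a=np.radians(yaw);y=np.array([np.cos(a),np.sin(a),0]);z=np.array([0,0,-1.]);return np.c_[np.cross(y,z),y,z]
def crop(img,r,c,f,name):
    cv2.imwrite(name,cv2.resize(img[r[0]:r[1],c[0]:c[1],::-1],None,fx=f,fy=f,interpolation=cv2.INTER_CUBIC))
E
python3 - <<'E'
from h import *
t=lambda p:(np.array(p,float)+.5)/4-.5+[120,160]
s=lambda p:(np.array(p,float)+.5)/3-.5+[165,85]
a=back("top",t([[466,120],[567,188],[523,243],[423,172]]),.044);print("sole",a.round(3).tolist(),a.mean(0).round(4))
e=a[1]-a[0]+a[2]-a[3];print("sander x yaw",np.degrees(np.arctan2(e[1],e[0])),np.linalg.norm(e)/2,np.linalg.norm(a[3]-a[0]))
g=back("top",t([[458,138],[543,193],[528,222],[443,167]]),.086);print("grip",g.mean(0).round(4))
L=back("top",t([[640,80],[730,204],[602,290]]),.158);print("legs",L.round(4).tolist(),[np.linalg.norm(L[i]-L[j]).round(3) for i,j in((0,1),(1,2),(0,2))])
d=back("top",t([[611,48],[611,362],[453,205],[770,205]]),.028);print("disc",d.round(3).tolist())
r=back("top",t([[34,178],[186,138],[225,288],[74,332]]),.032);print("rack",r.round(3).tolist(),r.mean(0))
w=back("side",s([[195,97],[218,140]]),.1);
gs=back("side",s([[248,257],[266,265],[222,342],[204,332]]),.086);print("grip side",gs.mean(0).round(4))
for y in (0,30,60,90,-30,-60):
  print(y,ctrl.inverse_kinematics([.57,-.03,.3],down(y)) is not None,ctrl.inverse_kinematics([.47,.315,.3],down(y)) is not None)
E
```

```text
sole [[0.614, -0.004, 0.044], [0.551, -0.094, 0.044], [0.502, -0.054, 0.044], [0.567, 0.035, 0.044]] [ 0.5587 -0.0291  0.044 ]
sander x yaw -125.5514844522718 0.11050338132985464 0.061053277429950065
grip [ 0.555  -0.0286  0.086 ]
legs [[0.63, -0.1547, 0.158], [0.5246, -0.2272, 0.158], [0.4549, -0.1194, 0.158]] [np.float64(0.128), np.float64(0.128), np.float64(0.179)]
disc [[0.682, -0.137, 0.028], [0.395, -0.131, 0.028], [0.539, 0.009, 0.028], [0.534, -0.279, 0.028]]
rack [[0.568, 0.389, 0.032], [0.603, 0.252, 0.032], [0.466, 0.215, 0.032], [0.429, 0.35, 0.032]] [0.51653768 0.30169794 0.032     ]
grip side [ 0.5538 -0.0479  0.086 ]
0 True True
30 True True
60 True True
90 True True
-30 True True
-60 True True
```

```bash
python3 - <<'E'
from h import *
p=np.array([.5572,-.029]);R=down(-35.6)
ctrl.move_straight([.205,.564,.32],.3)
ctrl.movep([*p,.30],R)
print(ctrl.sense()["joint_pos"],ctrl.sense()["t"])
ctrl.command_gripper(1.0)
ctrl.move_straight([*p,.12],.2)
print(ctrl.move_straight([*p,.052],.05,stop_force=6))
ctrl.command_gripper(0.0,25)
s=ctrl.sense();print(s["tcp_pos"],s["opening"]*88,s["grasp_force"],s["ft_force"])
ctrl.move_straight([*p,.10],.08)
s=ctrl.sense();print(s["opening"]*88,s["grasp_force"],s["ft_force"],s["t"])
ctrl.move_straight([*p,.27],.2)
im=get_image("side");crop(im,(60,260),(165,365),3,"pics/s1.png")
E
```

```text
[-9.99862701e+00  1.35532511e+01  8.55253305e+01  1.71488542e-02
  8.09217206e+01  2.55226803e+01] 3.925
False
[ 0.5563964  -0.02863766  0.05190274] 28.214344231080435 24.999310970306396 [-2.54565214  2.61460998  2.22615197]
27.84708883590945 24.99832570552826 [-1.03725034 -0.31469004 -2.09123915] 8.4
```

View pics/s1.png

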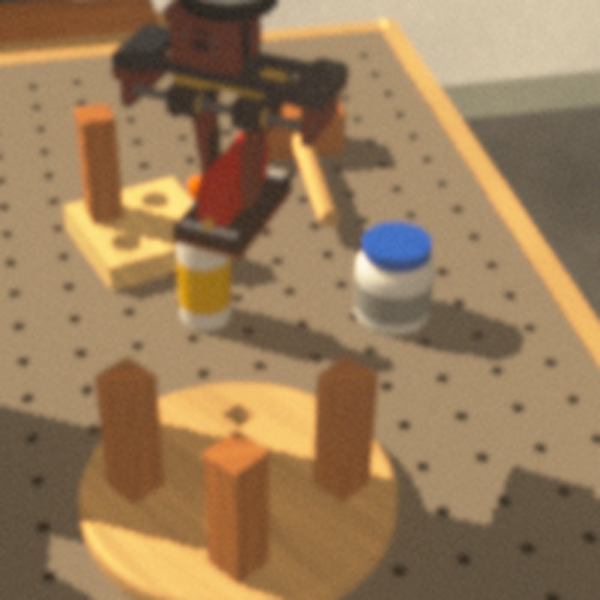

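The sander is held, and the mortise is visible at crop pixel (237,413). Now I'll set the sander down in the free area at (0.75, -0.25), then photograph with the arm clear.

```bash
python3 - <<'E'
from h import *
p=[.75,-.25]
ctrl.move_straight([*p,.27],.25)
ctrl.move_straight([*p,.045],.18)
ctrl.sleep(.2)
print(ctrl.move_straight([*p,.021],.02,stop_force=2.5))
s=ctrl.sense();print(s["tcp_pos"],s["ft_force"],s["wrist_torque"])
ctrl.command_gripper(.7)
ctrl.move_straight([*p,.25],.25)
s=ctrl.sense();print(s["t"],s["ft_force"],s["joint_pos"])
ctrl.movep([.52,.30,.36],down(-15))
a=get_image("top");b=get_image("side");np.savez("a.npz",top=a,side=b);print(ctrl.sense()["t"])
x=cv2.resize(a[120:260,200:330,::-1],None,fx=4,fy=4,interpolation=cv2.INTER_CUBIC)
cv2.imwrite("pics/t2.png",x)
E
```

```text
True
[ 0.74993351 -0.24993839  0.02393362] [0.13555835 0.13689171 5.19367233] [-0.0947814   0.01255261  0.00524086]
15.0917 [-0.33271428  0.17377806 -0.67364006] [-2.34352865e+01  3.61581837e+01  5.62618677e+01  7.73759434e-05
  8.79568350e+01  1.21657870e+01]
17.3667
```

View pics/t2.png

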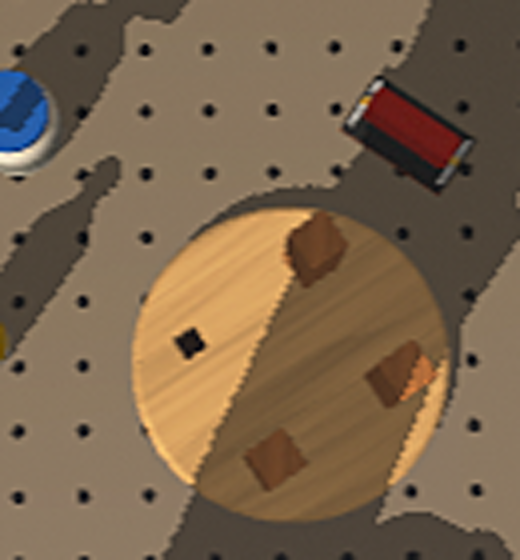

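The sander lies flat on the bench at (408,135). The mortise is at crop (190,342), with legs at (317,247), (400,372) and (275,458). Next is an edge-based model fit of the seat and the loose leg in each camera.

```bash
cat >fit.py <<'E'
from h import *
from scipy.optimize import minimize
from scipy.ndimage import map_coordinates,gaussian_filter
def sample(poly,n,closed=True):
    q=np.vstack([poly,poly[:1]]) if closed else poly
    return np.vstack([np.linspace(q[i],q[i+1],n,endpoint=False)+0 for i in range(len(q)-1)])
def normals(q,n): # q: sampled closed outline, n per side -> normals per segment
    out=[]
    for i in range(0,len(q),n):
        d=q[i+n-1]-q[i];d/=np.linalg.norm(d)+1e-9;out+= [[-d[1],d[0]]]*n
    return np.array(out)
def sq(x,y,yaw,h,z):
    a=np.radians(yaw);c,s=np.cos(a),np.sin(a)
    P=np.array([[h,h],[-h,h],[-h,-h],[h,-h]])@np.array([[c,s],[-s,c]])+[x,y];return np.c_[P,np.full(4,z)]
def bar(c,x,y,yaw,h,z0,z1):
    P=np.vstack([sq(x,y,yaw,h,z0),sq(x,y,yaw,h,z1)])
    H=cv2.convexHull(proj(c,P).astype(np.float32))[:,0].astype(float);return H
def circ(c,x,y,r,z,n=90):
    t=np.linspace(0,2*np.pi,n,endpoint=False);return proj(c,np.c_[x+r*np.cos(t),y+r*np.sin(t),np.full(n,z)])
class Img:
    def __init__(s,im,sig=.7): s.ch=[gaussian_filter(im[:,:,i].astype(float),sig) for i in range(3)]
    def score(s,q,n,sign=None):
        N=normals(q,n);v=0
        for ch in s.ch:
            f=lambda d:map_coordinates(ch,[(q+d*N)[:,1],(q+d*N)[:,0]],order=1,mode='nearest')
            v=v+(f(.8)-f(-.8))**2
        return np.sqrt(v).mean()
def poly_score(I,poly,n=16): return I.score(sample(poly,n),n)
def seat_cost(c,I,p,circle=True,legs=True,mort=True):
    x,y,w=p;a=np.radians(w);R=np.array([[np.cos(a),-np.sin(a)],[np.sin(a),np.cos(a)]]);v=0
    if circle: v+=2*I.score(sample(circ(c,x,y,.145,.028),2),2)
    if legs:
        for l in((.066,-.066),(-.066,.066),(-.066,-.066)):
            m=R@l+[x,y];v+=poly_score(I,bar(c,*m,w,.019,.028,.158))
    m=R@(.066,.066)+[x,y]
    if mort: v+=2*poly_score(I,proj(c,sq(*m,w,.012,.028)))
    return -v
def opt(f,p0,st):
    best=None
    for k in range(3):
        r=minimize(f,p0,method="Nelder-Mead",options=dict(initial_simplex=[p0]+[np.array(p0)+np.eye(3)[i]*st[i]/(2**k)*(-1)**k for i in range(3)],xatol=1e-5,fatol=1e-4))
        p0=r.x
    return r.x,r.fun
E
python3 - <<'E'
from fit import *
D=np.load("a.npz")
for c in("top","side"):
    I=Img(D[c]);f=lambda p:seat_cost(c,I,p)
    best=min((opt(f,[.538+dx,-.135+dy,w],[.006,.006,6]) for w in (60,68,76) for dx in(-.004,.004) for dy in (-.004,.004)),key=lambda r:r[1])
    x,y,w=best[0];a=np.radians(w);m=np.array([x,y])+np.array([[np.cos(a),-np.sin(a)],[np.sin(a),np.cos(a)]])@[.066,.066]
    print(c,"seat",best[0].round(4),best[1],"mortise",m.round(4))
    for kw in (dict(circle=False,legs=False),dict(legs=False,mort=False),dict(circle=False,mort=False)):
        print(kw,opt(lambda p:seat_cost(c,I,p,**kw),best[0],[.003,.003,2])[0].round(4))
    I0=Img(cv2.imread(f"pics/{c}0.png")[:,:,::-1])
    g=lambda p:-poly_score(I0,bar(c,p[0],p[1],p[2],.019,.032,.162))-poly_score(I0,proj(c,sq(p[0],p[1],p[2],.019,.162)))
    b=min((opt(g,[.472+dx,.316+dy,w],[.005,.005,8]) for w in (0,25,50,75) for dx in(-.005,.005) for dy in (-.005,.005)),key=lambda r:r[1])
    print("leg",b[0].round(4),b[1])
E
```

```text
Traceback (most recent call last):
  File "fit.py", line 41, in opt
    r=minimize(f,p0,method="Nelder-Mead",options=dict(initial_simplex=[p0]+[np.array(p0)+np.eye(3)[i]*st[i]/(2**k)*(-1)**k for i in range(3)],xatol=1e-5,fatol=1e-4))
  File "fit.py", line 31, in seat_cost
    if circle: v+=2*I.score(sample(circ(c,x,y,.145,.028),2),2)
                                   ~~~~^^^^^^^^^^^^^^^^^
  File "fit.py", line 19, in circ
    t=np.linspace(0,2*np.pi,n,endpoint=False);return proj(c,np.c_[x+r*np.cos(t),y+r*np.sin(t),np.full(n,z)])
                                                     ~~~~^^^^^^^^^^^^^^^^^^^^^^^^^^^^^^^^^^^^^^^^^^^^^^^^^^^
  File "h.py", line 4, in proj
    k=get_calibration(c);E=np.array(k["extrinsics"]);P=np.atleast_2d(P)
ValueError: time passes only in moves, steps and waits
```

```bash
sed -i 's/get_calibration(c)/K(c)/; /^def proj/i import functools\nK=functools.lru_cache(None)(get_calibration)' h.py
cat >run1.py <<'E'
from fit import *
D=np.load("a.npz")
for c in("top","side"):
    I=Img(D[c]);f=lambda p:seat_cost(c,I,p)
    best=min((opt(f,[.538+dx,-.135+dy,w],[.006,.006,6]) for w in (24,30,36) for dx in(-.004,.004) for dy in (-.004,.004)),key=lambda r:r[1])
    x,y,w=best[0];a=np.radians(w);m=np.array([x,y])+np.array([[np.cos(a),-np.sin(a)],[np.sin(a),np.cos(a)]])@[.066,.066]
    print(c,"seat",best[0].round(4),best[1],"mortise",m.round(4))
    for kw in (dict(circle=False,legs=False),dict(legs=False,mort=False),dict(circle=False,mort=False)):
        print(kw,opt(lambda p:seat_cost(c,I,p,**kw),best[0],[.003,.003,2])[0].round(4))
    I0=Img(cv2.imread(f"pics/{c}0.png")[:,:,::-1])
    g=lambda p:-poly_score(I0,bar(c,p[0],p[1],p[2],.019,.032,.162))-poly_score(I0,proj(c,sq(p[0],p[1],p[2],.019,.162)))
    b=min((opt(g,[.472+dx,.316+dy,w],[.005,.005,8]) for w in (0,25,50,75) for dx in(-.005,.005) for dy in (-.005,.005)),key=lambda r:r[1])
    print("leg",b[0].round(4),b[1])
E
python3 run1.py
```

```text
top seat [ 0.539  -0.1338 33.1248] -483.1829916856411 mortise [ 0.5582 -0.0424]
{'circle': False, 'legs': False} [ 0.5385 -0.1335 32.8869]
{'legs': False, 'mort': False} [ 0.5382 -0.1338 33.4225]
{'circle': False, 'mort': False} [ 0.5399 -0.1343 32.906 ]
leg [ 0.4741  0.3283 97.3394] -91.34263825607084
side seat [ 0.5374 -0.1345 33.3016] -236.26948372353817 mortise [ 0.5563 -0.0431]
{'circle': False, 'legs': False} [ 0.5418 -0.1341 35.7886]
{'legs': False, 'mort': False} [ 0.5363 -0.1362 33.2423]
{'circle': False, 'mort': False} [ 0.5377 -0.1348 33.0839]
leg [0.4724 0.325  3.2899] -64.18197593201118
```

The two cameras agree on the mortise: about (0.5575, -0.0427), yaw 33.2°. The leg is at about (0.473, 0.327), yaw about 5°. I'll squeeze the leg gently across one pair of faces to centre it, then grasp across the other pair and lift.

```bash
python3 - <<'E'
from h import *
p=np.array([.4733,.3267])
def st(m):
    s=ctrl.sense();print(m,s["t"],s["tcp_pos"].round(4),round(s["opening"]*88,2),round(s["grasp_force"],1),np.round(s["ft_force"],2),np.round(s["wrist_torque"],3))
ctrl.command_gripper(1.0)
ctrl.movep([*p,.26],down(95.3));
print(ctrl.move_straight([*p,.093],.12,stop_force=6))
st("pre")
ctrl.command_gripper(0,5);st("sq1")
ctrl.command_gripper(1.0)
ctrl.movep([*p,.093],down(5.3))
ctrl.command_gripper(0,40);st("sq2")
if .4<ctrl.sense()["opening"]*88/88*1<.46: 
    ctrl.move_straight([*p,.125],.08);st("up")
    ctrl.move_straight([*p,.30],.2);st("up2")
b=get_image("side");a=get_image("top")
x=[cv2.resize(i,None,fx=4,fy=4,interpolation=cv2.INTER_CUBIC) for i in(a[170:270,85:185],b[30:130,150:250])]
cv2.imwrite("pics/g.png",np.hstack(x)[:,:,::-1])
E
```

```text
False
pre 21.1417 [0.4739 0.327  0.0937] 88.34 0.0 [-0.3  -0.24  0.86] [ 0.004 -0.001  0.002]
sq1 21.95 [0.4733 0.327  0.093 ] 38.88 4.9 [0.41 1.78 0.04] [0.438 0.005 0.014]
sq2 25.0667 [0.4737 0.3269 0.0931] 37.88 39.9 [ 1.22  0.12 -0.55] [ 0.082 -0.269 -0.01 ]
up 25.6167 [0.4729 0.3264 0.1251] 37.81 39.9 [-0.15  0.12 -1.92] [-0.08   0.052 -0.005]
up2 26.6417 [0.4725 0.3263 0.2985] 37.45 39.9 [-0.35  0.11 -1.99] [-0.081  0.066  0.025]
```

View pics/g.png

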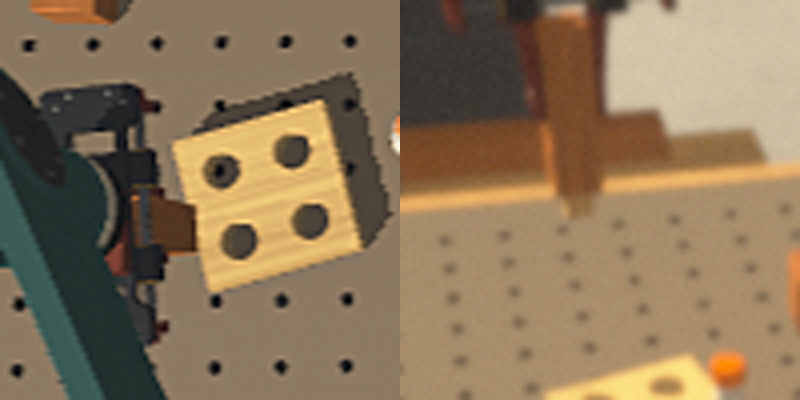

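The leg is held upright with the tenon free. Next I'll carry it at height to above the mortise, turned to 33.2°, and check it with a fit from about 35 mm.

```bash
python3 - <<'E'
from fit import *
m=np.array([.5575,-.0427]);R=down(33.2)
ctrl.move_straight([*m,.30],.2,frame=R)
ctrl.move_straight([*m,.146],.12);ctrl.sleep(.5)
s=ctrl.sense();print(s["t"],s["tcp_pos"].round(4),s["tcp_rot"].round(4).tolist(),s["opening"]*88)
a=get_image("top");b=get_image("side");np.savez("b.npz",top=a,side=b)
z=s["tcp_pos"][2]-.061
for c,im in(("top",a),("side",b)):
    I=Img(im)
    # seat (legs+circle) refit
    q=opt(lambda p:seat_cost(c,I,p,mort=(c=="x"),circle=(c=="side")),[.538,-.134,33.2],[.003,.003,2])[0];print(c,"seat",q.round(4))
    if c=="side":
        def g(p):
            B=proj(c,np.vstack([sq(p[0],p[1],p[2],.019,z),sq(p[0],p[1],p[2],.019,z+.06)]))
            H=cv2.convexHull(B.astype(np.float32))[:,0].astype(float)
            T=cv2.convexHull(proj(c,np.vstack([sq(p[0],p[1],p[2],.011,z),sq(p[0],p[1],p[2],.011,z-.022)])).astype(np.float32))[:,0].astype(float)
            return -poly_score(I,H)-poly_score(I,T)
        for w in(28,33,38): r=opt(g,[*m,w],[.003,.003,3]);print("leg",r[0].round(4),r[1])
x=[cv2.resize(i,None,fx=4,fy=4,interpolation=cv2.INTER_CUBIC) for i in(a[140:270,200:300],b[110:240,210:310])]
cv2.imwrite("pics/hv.png",np.hstack(x)[:,:,::-1])
E
```

```text
30.7167 [ 0.5575 -0.0427  0.1461] [[-0.5475, 0.8368, 0.0001], [0.8368, 0.5475, -0.0], [-0.0001, 0.0, -1.0]] 37.95810999849688
top seat [ 0.5398 -0.1343 32.9477]
side seat [ 0.5379 -0.1344 33.7654]
leg [ 0.557  -0.0401 19.0022] -56.399413128070336
leg [ 0.5571 -0.0401 18.9374] -56.399945457039266
leg [ 0.5571 -0.0401 18.9304] -56.39992485242847
```

View pics/hv.png

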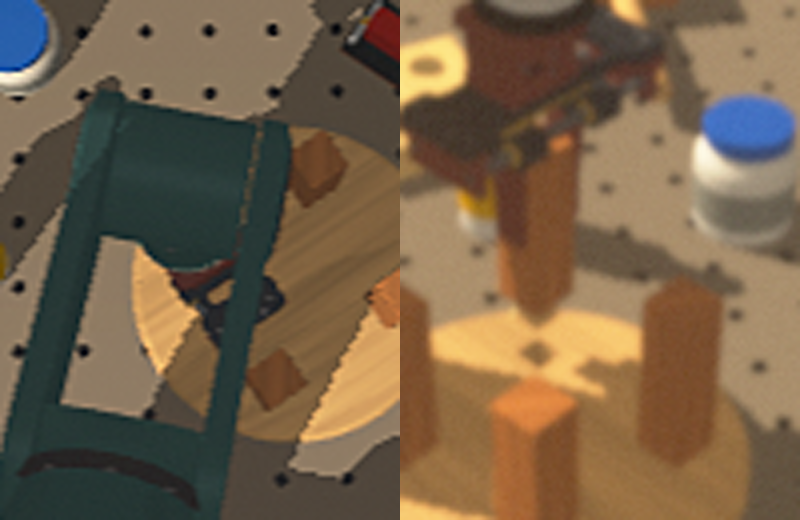

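The side view shows the tenon end at (537,322), straight above the mortise at (538,352). I'll refine the relative offset with a fixed-yaw fit on the real edges only.

```bash
python3 - <<'E'
from fit import *
D=np.load("b.npz");c="side"
z=.1461-.061
def segs(x,y,w,z):
    b=sq(x,y,w,.019,z);t=sq(x,y,w,.019,z+.03);n=sq(x,y,w,.011,z);e=sq(x,y,w,.011,z-.022)
    o=np.argsort(proj(c,b)[:,0]);lo=np.argmax(proj(c,b)[:,1]);L,Rr=o[0],o[-1]
    tl=proj(c,e);f=np.argmax(tl[:,1]);oo=np.argsort(tl[:,0]);l,r=oo[0],oo[-1]
    S=[(b[L],b[lo]),(b[lo],b[Rr]),(b[L],t[L]),(b[Rr],t[Rr]),(b[lo],t[lo]),(e[l],e[f]),(e[f],e[r])]
    return [proj(c,np.array(s)) for s in S]
def g(I,p,w,z):
    return -sum(I.score(np.linspace(*s,20),20) for s in segs(p[0],p[1],w,z))
for sig in(.5,.8,1.2):
    I=Img(D[c],sig)
    for w in(29,33.2,37):
        xs=np.arange(-.006,.0061,.0005);G=np.array([[g(I,(.5575+a,-.0427+b),w,z) for b in xs] for a in xs])
        i,j=np.unravel_index(G.argmin(),G.shape);print(sig,w,"d",xs[i].round(4),xs[j].round(4),G.min().round(2))
    # mortise in same image, seat yaw fixed
    A=Img(np.load("a.npz")[c],sig)
    for nm,J in(("before",A),("now",I)):
        G=np.array([[-poly_score(J,proj(c,sq(.5575+a,-.0427+b,33.2,.012,.028))) for b in xs] for a in xs]);i,j=np.unravel_index(G.argmin(),G.shape);print(sig,nm,"mort d",xs[i].round(4),xs[j].round(4))
E
```

```text
0.5 29 d -0.001 0.003 -273.93
0.5 33.2 d -0.001 0.003 -268.37
0.5 37 d -0.001 0.0025 -266.22
0.5 before mort d -0.0005 0.0005
0.5 now mort d -0.0005 0.0005
0.8 29 d -0.001 0.003 -248.79
0.8 33.2 d -0.001 0.003 -243.43
0.8 37 d -0.0005 0.0025 -241.12
0.8 before mort d -0.001 0.0005
0.8 now mort d -0.001 0.0005
1.2 29 d -0.001 0.003 -218.09
1.2 33.2 d -0.001 0.003 -213.11
1.2 37 d 0.0005 0.0025 -211.92
1.2 before mort d -0.001 0.001
1.2 now mort d -0.001 0.0005
```

Along x they agree. The +2.5 mm in y could be a height error or an off-centre grip. Turning the tool about its axis, well above the seat, will separate the two.

```bash
cat >rel.py <<'E'
from fit import *
c="side"
def segs(x,y,w,z):
    b=sq(x,y,w,.019,z);t=sq(x,y,w,.019,z+.03);e=sq(x,y,w,.011,z-.022)
    o=np.argsort(proj(c,b)[:,0]);lo=np.argmax(proj(c,b)[:,1]);L,Rr=o[0],o[-1]
    tl=proj(c,e);f=np.argmax(tl[:,1]);oo=np.argsort(tl[:,0]);l,r=oo[0],oo[-1]
    S=[(b[L],b[lo]),(b[lo],b[Rr]),(b[L],t[L]),(b[Rr],t[Rr]),(b[lo],t[lo]),(e[l],e[f]),(e[f],e[r])]
    return [proj(c,np.array(s)) for s in S]
def leg(im,m,w,z,sig=.7):
    I=Img(im,sig);g=lambda p:-sum(I.score(np.linspace(*s,20),20) for s in segs(m[0]+p[0],m[1]+p[1],w,z))
    r=min((minimize(g,[a,b],method="Nelder-Mead",options=dict(initial_simplex=[[a,b],[a+.002,b],[a,b+.002]])) for a in(-.002,0,.002) for b in(0,.002,.004)),key=lambda r:r.fun)
    return r.x
E
python3 - <<'E'
from rel import *
m=np.array([.5575,-.0427])
for yaw in (33.2,-56.8,123.2,33.2):
    if yaw!=33.2 or ctrl.sense()["t"]>31: ctrl.movep([*m,.146],down(yaw)); ctrl.sleep(.3)
    s=ctrl.sense();a=get_image("side");t=get_image("top")
    d=leg(a,m,33.2,s["tcp_pos"][2]-.061);print(yaw,d.round(5),s["tcp_pos"].round(4),s["t"])
    np.savez(f"r{yaw}.npz",side=a,top=t)
E
```

```text
33.2 [-0.00104  0.00306] [ 0.5575 -0.0427  0.146 ] 30.8167
-56.8 [0.00307 0.00223] [ 0.5575 -0.0427  0.146 ] 32.6167
123.2 [-0.00154 -0.00032] [ 0.5575 -0.0427  0.146 ] 35.6667
33.2 [-0.00107  0.00293] [ 0.5575 -0.0427  0.146 ] 37.4667
```

The leg sits about 2.6 mm off along tool x in the grip, and the rest is camera bias. Next is a joint fit over the three turned pictures, which also tests for tilt.

```bash
cat >joint.py <<'E'
from fit import *
c="side"
def ends(h,z):return np.array([[h,h,z],[-h,h,z],[-h,-h,z],[h,-h,z]])
def pts(yaw,tcp,p):
    # p: ox, tilt about tool y (deg), twist(deg), roll about tool x ; leg frame = tool flipped
    R=down(yaw);t,tw,ro=np.radians([p[1],p[2],p[3]])
    from scipy.spatial.transform import Rotation as Q
    T=R@np.diag([1,-1,-1])@Q.from_euler("yxz",[t,ro,tw]).as_matrix()   # leg z up
    o=tcp+R[:,0]*p[0]; piv=np.array([0,0,.08]) # grasp point at leg z=.08 below flange
    g=tcp+np.array([0,0,.019])+R[:,0]*p[0]
    return lambda q:(q-piv)@T.T+g
def segs(f):
    b,t,e=[proj(c,f(ends(h,z))) for h,z in((.019,0),(.019,.055),(.011,-.022))]
    o=np.argsort(b[:,0]);lo=np.argmax(b[:,1]);oo=np.argsort(e[:,0]);fr=np.argmax(e[:,1])
    return [(b[o[0]],b[lo]),(b[lo],b[o[-1]]),(b[o[0]],t[o[0]]),(b[o[-1]],t[o[-1]]),(b[lo],t[lo]),(e[oo[0]],e[fr]),(e[fr],e[oo[-1]])]
V=[(y,Img(np.load(f"r{y}.npz")["side"],.7)) for y in(33.2,-56.8,123.2)]
tcp=np.array([.5575,-.0427,.146])
def cost(p,V=V):
    s=0
    for y,I in V:
        f=pts(y,tcp+np.array([p[4],p[5],0]),p)
        s-=sum(I.score(np.linspace(*q,24),24) for q in segs(f))
    return s
def run(mask,p0=np.array([.0026,0,0,0,.0008,.001])):
    m=np.array(mask,bool);st=np.array([.002,1.5,2,1.5,.002,.002])
    F=lambda v:cost(np.where(m,np.put_along_axis(z:=p0.copy(),np.where(m)[0],v,0) or z,p0))
    best=None
    for sg in(1,-1):
        v=p0[m]
        for k in range(3):
            r=minimize(F,v,method="Nelder-Mead",options=dict(initial_simplex=np.vstack([v]+[v+sg*np.eye(len(v))[i]*st[m][i]/2**k for i in range(len(v))]),maxiter=600));v=r.x
        if best is None or r.fun<best.fun:best=r
    return best.x.round(4),round(best.fun,1)
if __name__=="__main__":
    print("ox,b",run([1,0,0,0,1,1]));print("ox,tilt,b",run([1,1,0,0,1,1]));print("ox,twist,b",run([1,0,1,0,1,1]));print("all",run([1]*6))
E
python3 joint.py
```

```text
ox,b (array([0.0026, 0.0012, 0.0011]), np.float64(-741.9))
ox,tilt,b (array([ 1.500e-03, -9.179e-01,  9.000e-04,  9.000e-04]), np.float64(-743.1))
ox,twist,b (array([ 2.40000e-03, -1.97028e+01,  6.00000e-04,  1.70000e-03]), np.float64(-775.2))
all (array([ 1.30000e-03, -8.74900e-01, -1.95047e+01, -1.75400e-01,
        2.00000e-04,  1.60000e-03]), np.float64(-778.1))
```

```bash
python3 - <<'E'
from joint import *
for tw in range(-28,29,4):
    print(tw,run([1,0,0,0,1,1],np.array([.0025,0,tw,0,.0008,.0012])),end=" ")
print()
out=[]
for y in(33.2,123.2):
    im=np.load(f"r{y}.npz")["side"][140:210,220:270,::-1]
    row=[]
    for p in(None,[.0026,0,0,0,.0012,.0011],[.0024,0,-19.7,0,.0006,.0017]):
        k=8;x=cv2.resize(im,None,fx=k,fy=k,interpolation=cv2.INTER_CUBIC)[:,60:320].copy()
        if p is not None:
            for q in segs(pts(y,tcp+np.array([p[4],p[5],0]),p)):
                q=((np.array(q)-[220,140]+.5)*k-.5-[60,0]).round().astype(int);cv2.line(x,q[0].tolist(),q[1].tolist(),(255,255,0),1)
        row.append(x)
    out.append(np.hstack(row)[150:450])
cv2.imwrite("pics/ov.png",np.vstack(out))
E
```

```text
-28 (array([0.003 , 0.0005, 0.0016]), np.float64(-743.1)) -24 (array([0.0028, 0.0005, 0.0016]), np.float64(-765.8)) -20 (array([0.0024, 0.0005, 0.0017]), np.float64(-775.2)) -16 (array([0.0024, 0.0007, 0.0015]), np.float64(-770.3)) -12 (array([0.0026, 0.0008, 0.0014]), np.float64(-761.8)) -8 (array([0.0027, 0.0008, 0.0014]), np.float64(-755.0)) -4 (array([0.0025, 0.0009, 0.0012]), np.float64(-747.7)) 0 (array([0.0026, 0.0012, 0.0011]), np.float64(-741.9)) 4 (array([0.0026, 0.0014, 0.001 ]), np.float64(-745.3)) 8 (array([0.0027, 0.0016, 0.0007]), np.float64(-752.7)) 12 (array([0.0027, 0.0015, 0.0006]), np.float64(-759.9)) 16 (array([0.0025, 0.0015, 0.0005]), np.float64(-766.2)) 20 (array([0.0024, 0.0018, 0.0005]), np.float64(-768.0)) 24 (array([0.0024, 0.0017, 0.0004]), np.float64(-759.0)) 28 (array([0.0021, 0.0019, 0.0004]), np.float64(-737.3))
```

View pics/ov.png

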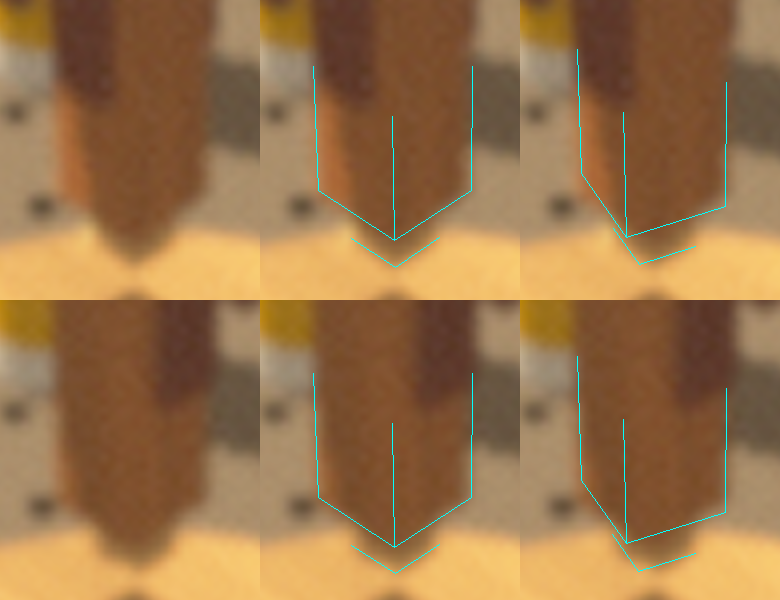

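The overlay at twist 0 matches the symmetric silhouette. The ±20° optima are spurious, caused by the weak internal edge. One last check on tilt uses only the silhouette edges, together with the mortise offset.

```bash
python3 - <<'E'
import joint
from joint import *
S0=joint.segs
for nm,idx in(("sil",[0,1,2,3]),("sil+tenon",[0,1,2,3,5,6]),("sides",[2,3])):
    joint.segs=lambda f,idx=idx:[S0(f)[i] for i in idx]
    print(nm,run([1,0,0,0,1,1]),run([1,1,0,0,1,1]))
for f in("a","r33.2"):
    A=Img(np.load(f+".npz")["side"],.7)
    r=minimize(lambda p:-poly_score(A,proj("side",sq(*p,33.2,.012,.028))),[.557,-.0422],method="Nelder-Mead",options=dict(initial_simplex=[[.557,-.0422],[.5585,-.0422],[.557,-.0407]]));print("mort",r.x.round(4))
E
```

```text
sil (array([ 0.0021, -0.0011, -0.0091]), np.float64(-456.8)) (array([-1.1000e-03, -3.4602e+00, -9.0000e-04, -9.2000e-03]), np.float64(-457.5))
sil+tenon (array([0.0026, 0.0012, 0.0011]), np.float64(-737.7)) (array([ 1.0000e-03, -1.2236e+00,  1.1000e-03,  9.0000e-04]), np.float64(-738.5))
sides (array([0.0018, 0.0076, 0.0357]), np.float64(-188.3)) (array([-1.1000e-03, -3.0666e+00,  7.8000e-03,  3.7100e-02]), np.float64(-191.4))
mort [ 0.5567 -0.0421]
mort [ 0.5565 -0.0423]
```

```bash
python3 - <<'E'
from joint import *
for y,I in V:
    f=pts(y,tcp+np.array([.0012,.0011,0]),[.0026,0,0,0])
    S=segs(f)
    for nm,i in(("L",2),("R",3)):
        (b,t)=S[i];res=[];zz=np.linspace(.08,.8,24)
        for s in zz:
            q=b+(t-b)*s;d=np.arange(-3,3.01,.1)
            g=np.zeros(len(d)-1)
            for ch in I.ch:
                v=map_coordinates(ch,[np.full(len(d),q[1]),q[0]+d],order=3);g+=np.diff(v)**2
            g=np.where(np.abs(d[1:])<2.5,g,0);w=g*(g>.5*g.max());res.append((w*(d[1:]-.05)).sum()/w.sum())
        k=np.polyfit(zz*np.linalg.norm(t-b),res,1);sd=np.std(res-np.polyval(k,zz*np.linalg.norm(t-b)))
        print(y,nm,"slope deg",np.degrees(k[0]).round(2),"off px",np.mean(res).round(2),"sd",sd.round(2),np.linalg.norm(t-b).round(1))
E
```

```text
33.2 L slope deg 1.22 off px 0.73 sd 0.12 15.5
33.2 R slope deg 0.6 off px -0.62 sd 0.08 15.5
-56.8 L slope deg 2.68 off px 0.37 sd 0.16 15.5
-56.8 R slope deg 1.14 off px -0.74 sd 0.13 15.5
123.2 L slope deg -1.09 off px 0.44 sd 0.1 15.5
123.2 R slope deg -1.45 off px -0.62 sd 0.12 15.5
```

```bash
python3 - <<'E'
from joint import *
f=pts(33.2,tcp+np.array([.0008,.0012,0]),[0,0,0,0])
b,t,lo=[S for S in segs(f)][2][0],None,None
S=segs(f)
out={}
for y,I in V:
  for nm,i in(("L",2),("R",3)):
    bq,tq=S[i];r=[]
    for s in np.linspace(0,1,16):
        q=bq+(tq-bq)*s;d=np.arange(-4,4.01,.1)
        v=map_coordinates(I.ch[2]+I.ch[1],[np.full(len(d),q[1]),q[0]+d],order=3)
        g=np.diff(v)*(1 if nm=="R" else -1);g=np.clip(g,0,None);w=g*(g>.5*g.max());r.append((w*(d[1:]-.05)).sum()/w.sum())
    out[y,nm]=np.array(r);print(y,nm,np.round(r,1).tolist())
for nm in"LR":print(nm,np.round(out[-56.8,nm]-out[123.2,nm],1).tolist())
E
```

```text
33.2 L [0.6, 0.1, -0.1, 0.0, 0.1, 0.0, 0.1, 0.1, 0.2, 0.2, 0.2, 0.3, 0.0, -0.2, -0.4, -0.4]
33.2 R [-1.5, -1.2, -1.1, -1.2, -1.2, -1.3, -1.2, -1.2, -1.5, -1.3, -1.2, -1.2, -1.2, -1.3, -1.2, -0.4]
-56.8 L [0.3, 0.9, 0.9, 1.0, 1.0, 1.0, 1.1, 1.2, 1.3, 1.3, 1.2, 1.0, 1.1, 1.2, 1.2, 1.2]
-56.8 R [-0.4, -0.0, 0.0, 0.0, -0.0, -0.1, -0.2, 0.1, 0.3, 0.5, 0.3, -0.0, 0.0, 0.1, 0.1, 0.3]
123.2 L [-0.2, -0.1, -0.2, -0.2, -0.3, -0.3, -0.3, -0.3, -0.2, -0.1, -0.1, -0.3, -0.5, -0.4, -0.5, -0.4]
123.2 R [-1.3, -1.2, -1.1, -1.1, -1.3, -1.2, -1.1, -0.7, -1.0, -1.5, -2.1, -2.0, -1.3, -0.5, -0.2, 0.2]
L [0.5, 1.0, 1.1, 1.2, 1.3, 1.3, 1.5, 1.5, 1.5, 1.4, 1.4, 1.3, 1.6, 1.7, 1.6, 1.7]
R [0.9, 1.1, 1.1, 1.1, 1.2, 1.1, 0.9, 0.8, 1.3, 2.0, 2.4, 2.0, 1.4, 0.6, 0.3, 0.0]
```

The leg's tilt is negligible, its offset is about 2.3 mm along tool x, and the corrected mortise is at about (0.556, -0.043). I'll move to the corrected hover and compare leg and mortise in the same picture.

```bash
python3 - <<'E'
from rel import *
T=np.array([.5573,-.0451])
ctrl.move_straight([*T,.146],.05)
ctrl.move_straight([*T,.1265],.04);ctrl.sleep(.4)
s=ctrl.sense();print(s["t"],s["tcp_pos"].round(4),s["opening"]*88,s["ft_force"].round(2))
a=get_image("side");np.savez("f.npz",side=a)
z=s["tcp_pos"][2]-.061;m=np.array([.5575,-.0427])
for sg in(.5,.7,1):print("leg abs",(m+leg(a,m,33.2,z,sg)).round(4))
A=Img(a,.7);x0=[.557,-.0422]
print("mort",minimize(lambda p:-poly_score(A,proj("side",sq(*p,33.2,.012,.028))),x0,method="Nelder-Mead",options=dict(initial_simplex=[x0,[.5585,-.0422],[.557,-.0407]])).x.round(4))
im=cv2.resize(a[150:225,215:275,::-1],None,fx=8,fy=8,interpolation=cv2.INTER_CUBIC)
cv2.imwrite("pics/fin.png",im)
E
```

```text
38.85 [ 0.5574 -0.0451  0.1267] 37.59311619434984 [ 0.59  0.07 -1.96]
leg abs [ 0.5563 -0.0407]
leg abs [ 0.5563 -0.0406]
leg abs [ 0.5565 -0.0396]
mort [ 0.5581 -0.0419]
```

View pics/fin.png

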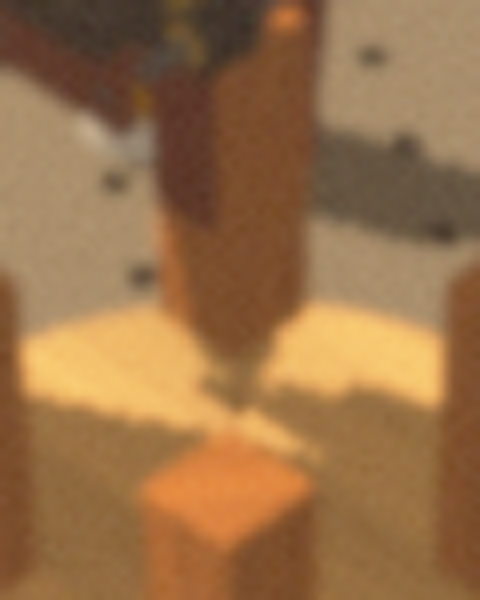

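The hover matches within the noise, but side-camera y is tied to height. As a cross-check of the top camera's bias, I'll fit the placed sander, whose position along the closing direction is known from the grip.

```bash
python3 - <<'E'
from fit import *
D=np.load("a.npz")
def rect(x,y,w,hx,hy,z):
    a=np.radians(w);P=np.array([[hx,hy],[-hx,hy],[-hx,-hy],[hx,-hy]])@np.array([[np.cos(a),np.sin(a)],[-np.sin(a),np.cos(a)]])+[x,y];return np.c_[P,np.full(4,z)]
for c in("top","side"):
    for sg in(.5,.8):
        I=Img(D[c],sig=sg)
        g=lambda p:-poly_score(I,proj(c,rect(*p,.056,.031,.016)))-poly_score(I,proj(c,rect(*p,.046,.014,.058)))
        r=min((opt(g,[.752+a,-.25+b,w],[.004,.004,3]) for a in(-.004,.004) for b in(-.004,.004) for w in(52,56)),key=lambda r:r[1])
        e=r[0][:2]-[.75,-.25];print(c,r[0].round(4),"closing-dir bias",e@[.813,-.582])
    I=Img(D[c],.7);k=D[c]
E
```

```text
top [ 0.7512 -0.2492 55.8749] closing-dir bias 0.000519840760163911
top [ 0.7501 -0.2481 54.8961] closing-dir bias -0.0010041005053206089
side [ 0.7485 -0.2551 54.6549] closing-dir bias 0.001748458941487534
side [ 0.7483 -0.2554 54.8239] closing-dir bias 0.0017172209532291245
```

The top camera gives a mortise 2–3 mm from the side-based one. To resolve that, I'll lift, hold the leg over open bench where the top camera sees it, and measure at two half-turn yaws. That gives the top camera's bias and the grip offset.

```bash
python3 - <<'E'
from h import *
T=[.5573,-.0451];B=[.43,-.38]
ctrl.move_straight([*T,.29],.2)
ctrl.move_straight([*B,.29],.25)
ctrl.move_straight([*B,.146],.15);ctrl.sleep(.3)
out={}
for i,y in enumerate((33.2,-146.8)):
    if i: ctrl.movep([*B,.146],down(y));ctrl.sleep(.3)
    out[f"top{i}"]=get_image("top");out[f"side{i}"]=get_image("side");s=ctrl.sense();print(s["t"],s["tcp_pos"].round(4))
np.savez("k.npz",**out)
uv=proj("top",[[*B,.07]])[0].round().astype(int);print(uv)
x=[cv2.resize(out[k][uv[1]-35:uv[1]+25,uv[0]-35:uv[0]+25,::-1],None,fx=6,fy=6,interpolation=cv2.INTER_CUBIC) for k in("top0","top1")]
cv2.imwrite("pics/k.png",np.hstack(x))
E
```

```text
42.9583 [ 0.4301 -0.3801  0.1463]
46.0083 [ 0.43  -0.38   0.146]
[344 239]
```

```bash
python3 - <<'E'
from fit import *
D=np.load("k.npz")
# visibility: brown-leg colour mask near predicted place
for i in(0,1):
    im=D[f"top{i}"]
    u=proj("top",[[.43,-.38,.085-.022],[.43,-.38,.085],[.43,-.38,.13]]).round(1);print(u.tolist())
    u0=u[1].astype(int)
    p=im[u0[1]-12:u0[1]+13,u0[0]-14:u0[0]+15].astype(int)
    hsv=cv2.cvtColor(p.astype(np.uint8),cv2.COLOR_RGB2HSV)
    for r in range(25): print("".join("#" if (hsv[r,c,0]<16 and hsv[r,c,1]>110 and hsv[r,c,2]>40) else ("T" if 75<hsv[r,c,0]<100 and hsv[r,c,1]>80 else (":" if hsv[r,c,2]>90 else ".")) for c in range(29)))
E
```

```text
[[343.1, 239.1], [344.5, 239.0], [347.4, 238.7]]
::::.:::::::..............TT.
:::::::::::::...........T...T
::::::::::::...........TTT...
::::::::::::................T
:::::::::::...........TT.T..T
::::::::::............T...TT.
::::::::::...................
:::::::::::.........TT..T....
:::::::::::........T.T..T..TT
::::::::::##......T.T..TT.TT.
:::::::::####....T.T.T.T.....
::::::::######.TTTT..TT..TT..
:::::::::######T.TTT.........
:::::::::#####TTTT......T....
::::...:::###TTT...........T.
::::...::::#.TT..TT...TT.....
::::...::::.TTTT............T
::::::::::.TT......T..T......
:::::::::.TT..TT..T......TTTT
::::::::.TTT..T...T.....TT.:T
:::::::.TT.T.TTT..T......T:::
::::::.TTTT.TT........TT...::
:::::.TTT.TT.T..T.T...TT...##
::::.TT....T..T.....T.T.....#
::::TT.T.TT.........TT.......
[[343.1, 239.1], [344.5, 239.0], [347.4, 238.7]]
::::.:::::::.........####.TTT
::::::::::.:........####TTT.T
::::::::::::......#####TTTT..
:::::::::::::...######.TT..T.
::::::::::.......####.TTTT.T.
:::::::::.......#####.TT.....
::::::::::......####.TTTT..T.
:::::::::::.....:##.TT......T
:::::::::::........TT.T.T....
::::::::::#.......TTT.T...T..
:::::::::####....TTTT....TT.T
::::::::::####.TTT....T.T..T.
::::::::::#####TT.......T.T..
:::::::::::###TTTTT..T.......
::::...:::::.TTT..T..T...T...
::::...:::::.TT.T..T..T..T...
::::...::::.TT.TT....T.......
::::::::::.TTT......T......TT
:::::::::.TTT....T.T......TTT
::::::::.TTTTTTT..TT...TTT::T
:::::::.TT.T..T..T....TTTT::T
::::::.TTT............TT...::
:::::.TT.T...T...T...TTT.....
::::.TTTT.T.TTT....TTTT......
:::.TTT.......T.....TT.......
```

Only the leg's left corner shows in the top view, but two edges are enough for a 2D fit.

```bash
python3 - <<'E'
from fit import *
D=np.load("k.npz");B=np.array([.43,-.38]);tx=np.array([-.5475,.8368])
zt=[.0853,.085]
for sg in(.4,.6,.9):
  P=[]
  for i in(0,1):
    I=Img(D[f"top{i}"],sg)
    def g(p):
        q=proj("top",sq(B[0]+p[0],B[1]+p[1],33.2,.019,zt[i]));o=np.argmin(q[:,0]);n=[q[(o+1)%4],q[(o-1)%4]];n.sort(key=lambda a:a[1])
        a=np.linspace(q[o],q[o]+.55*(n[0]-q[o]),16);b=np.linspace(q[o],q[o]+.4*(n[1]-q[o]),16)
        return -I.score(a,16)-I.score(b,16)
    xs=np.arange(-.008,.00801,.0004);G=np.array([[g((a,b)) for b in xs] for a in xs]);k=np.unravel_index(G.argmin(),G.shape)
    r=minimize(g,[xs[k[0]],xs[k[1]]],method="Nelder-Mead",options=dict(initial_simplex=[[xs[k[0]],xs[k[1]]],[xs[k[0]]+.0005,xs[k[1]]],[xs[k[0]],xs[k[1]]+.0005]]))
    P.append(r.x);
  P=np.array(P);print(sg,(P*1e3).round(2).tolist(),"bias",(P.mean(0)*1e3).round(2),"ox,oy",((P[0]-P[1])/2@tx*1e3).round(2),((P[0]-P[1])/2@[.8368,.5475]*1e3).round(2))
# edge bias reference: same method on the glued legs/mortise (robust to blur)
A=np.load("a.npz")["top"]
for sg in(.4,.6,.9):
    I=Img(A,sg);print(opt(lambda p:seat_cost("top",I,p),[.539,-.1338,33.1],[.002,.002,1])[0].round(4), minimize(lambda p:-poly_score(I,proj("top",sq(*p,33.2,.012,.028))),[.558,-.0424],method="Nelder-Mead",options=dict(initial_simplex=[[.558,-.0424],[.5595,-.0424],[.558,-.041]])).x.round(4))
E
```

```text
0.4 [[-5.15, 7.36], [-5.26, 7.31]] bias [-5.2   7.33] ox,oy -0.01 0.06
0.6 [[-5.13, 7.3], [-5.34, 7.25]] bias [-5.23  7.27] ox,oy -0.04 0.1
0.9 [[-4.88, 7.26], [-5.34, 7.11]] bias [-5.11  7.19] ox,oy -0.06 0.23
[ 0.539  -0.1338 33.159 ] [ 0.5581 -0.0422]
[ 0.539  -0.1338 33.1336] [ 0.5581 -0.0422]
[ 0.5389 -0.1338 33.0999] [ 0.5581 -0.0422]
```

```bash
python3 - <<'E'
from fit import *
D=np.load("k.npz");B=np.array([.43,-.38]);tx=np.array([-.5475,.8368])
for sg in(.4,.7):
  P=[]
  for i in(0,1):
    im=D[f"top{i}"].astype(float);red=(im[:,:,0]-im[:,:,2])/(im.sum(2)+30);I=gaussian_filter(red,sg)
    u0=proj("top",[[*B,.085]])[0].astype(int)
    if sg==.4:
        print((red[u0[1]-5:u0[1]+6,u0[0]-10:u0[0]+4]*100).round().astype(int))
    def S(q,n):
        d=q[-1]-q[0];d/=np.linalg.norm(d);N=n-d*(n@d);N/=np.linalg.norm(N)
        f=lambda s:map_coordinates(I,[(q+s*N)[:,1],(q+s*N)[:,0]],order=1)
        return (f(1.)-f(-1.)).mean()
    def g(p):
        q=proj("top",sq(B[0]+p[0],B[1]+p[1],33.2,.019,.0852));c=q.mean(0);o=np.argmin(q[:,0]);n=[q[(o+1)%4],q[(o-1)%4]];n.sort(key=lambda a:a[1])
        a=np.linspace(q[o],q[o]+.6*(n[0]-q[o]),16);b=np.linspace(q[o],q[o]+.5*(n[1]-q[o]),16)
        return -S(a,c-q[o])-S(b,c-q[o])
    xs=np.arange(-.006,.00601,.0003);G=np.array([[g((a,b)) for b in xs] for a in xs]);k=np.unravel_index(G.argmin(),G.shape);P.append([xs[k[0]],xs[k[1]]])
  P=np.array(P);print(sg,(P*1e3).round(2).tolist(),"bias",(P.mean(0)*1e3).round(2),"ox",((P[0]-P[1])/2@tx*1e3).round(2),"oy",((P[0]-P[1])/2@[.8368,.5475]*1e3).round(2))
E
```

```text
[[ 11  11  11  11  11  11  10   4  -3  -1   0   0  -1   1]
 [ 11  11  11  11  11  10  13  11  -3  -1  -1   0   1  -2]
 [ 11  11  11  10   9  11  19  20   1  -4  -1   0  -2  -7]
 [ 11  11  11  11  15  28  27  31  24   8  -4  -3  -7  -9]
 [ 11  11  10   9  22  36  33  33  33  29  12  -9  -9  -9]
 [ 11  11  11  10  15  27  34  32  33  32  21 -14  -8  -9]
 [ 10   9  11  10   9  18  31  34  31  20 -16 -11  -9  -9]
 [  6  -3   6  10  10   8  22  32  20 -18 -13  -9  -7  -8]
 [  6  -3   3  10  11  10  17  20  -1 -15  -9  -7  -7  -8]
 [  9 -12   9  11  11  11   8  -7 -13 -10  -8  -9  -8  -7]
 [ 11  11  11  11  12   9   0 -14 -10  -8  -7  -8  -7  -8]]
[[ 11  11  11  11  11  11   9   0  -1   0  -2  -4  16  29]
 [ 11  11  11  10  11  10  13  11  -5  -2  -2  -2  -3  11]
 [ 11  11  11  10  10  11  18  15  -2  -5  -1   0  -3  -7]
 [ 11  11  11  10  13  26  37  35  30   9  -5  -4  -7  -9]
 [ 11  11  11  10   9  15  28  34  35  30  13 -10  -8  -8]
 [ 11  11  11  10  10   8  21  35  34  32  22 -14 -10  -8]
 [ 10  10  11  11  10   9  16  29  32  21 -16 -10  -9  -9]
 [  7  -5   7  10  11  11  10  12  10 -16 -13 -10  -7  -8]
 [  6  -3   3  10  11  11  11   9  -7 -11  -9  -8  -8  -7]
 [  9 -14   9  11  11  11   9  -5 -12  -9  -8  -9  -8  -8]
 [ 11  11  11  11  11   9  -6 -11  -9  -8  -7  -7  -7  -8]]
0.4 [[-0.6, -2.4], [2.7, -5.4]] bias [ 1.05 -3.9 ] ox 2.16 oy -0.56
0.7 [[-0.6, -2.1], [2.1, -5.4]] bias [ 0.75 -3.75] ox 2.12 oy -0.23
```

```bash
python3 - <<'E'
from fit import *
D=np.load("k.npz");B=np.array([.43,-.38]);tx=np.array([-.5475,.8368]);ty=np.array([.8368,.5475])
u0=proj("top",[[*B,.085]])[0].astype(int)
q=proj("top",sq(*B,33.2,.019,.0852));print("pred corners rel",(q-u0+[10,5]).round(2).tolist())
q=proj("top",sq(*B,33.2,.011,.0632));print("pred tenon rel",(q-u0+[10,5]).round(2).tolist())
q=proj("top",sq(*B,33.2,.019,.1462));print("pred bar at tip height rel",(q-u0+[10,5]).round(2).tolist())
E
```

```text
pred corners rel [[2.84, 3.53], [9.21, 12.67], [18.11, 6.49], [11.73, -2.62]]
pred tenon rel [[4.77, 4.29], [8.4, 9.5], [13.47, 5.98], [9.84, 0.78]]
pred bar at tip height rel [[6.49, 3.09], [13.15, 12.63], [22.43, 6.18], [15.76, -3.32]]
```

The offset ox ≈ 2.15 mm is confirmed, but the top bias is unclear. The centring squeeze jammed the tenon against the rack hole, so the hole's robot-frame y should be about 0.331. I'll fit that hole in both cameras as a reference free of the height ambiguity.

```bash
python3 - <<'E'
from fit import *
def rackfit(c,im,sg=.7):
    I=Img(im,sg)
    def f(p):
        x,y,w=p;a=np.radians(w);R=np.array([[np.cos(a),-np.sin(a)],[np.sin(a),np.cos(a)]]);v=0
        for h in((-.033,.033),(.033,.033),(.033,-.033),(-.033,-.033)): v+=I.score(sample(circ(c,*(R@h+[x,y]),.017,.032,24),2),2)
        return -v-2*poly_score(I,proj(c,sq(x,y,w,.07,.032)))
    r=min((opt(f,[.5165+a,.3017+b,w],[.004,.004,3]) for a in(-.003,.003) for b in(-.003,.003) for w in(12,17)),key=lambda r:r[1])
    x,y,w=r[0];a=np.radians(w);return r[0].round(4),(np.array([x,y])+np.array([[np.cos(a),-np.sin(a)],[np.sin(a),np.cos(a)]])@[-.033,.033]).round(4),r[1].round(0)
for fn,k,c in(("r123.2.npz","top","top"),("k.npz","top0","top"),("r123.2.npz","side","side"),("k.npz","side0","side"),("f.npz","side","side")):
    print(fn,c,*rackfit(c,np.load(fn)[k]))
from joint import *
import joint
B=np.array([.43,-.38,.146]);D=np.load("k.npz")
joint.tcp=B;VV=[(33.2,Img(D["side0"],.7)),(-146.8,Img(D["side1"],.7))]
F=lambda v:cost([v[0],0,0,0,v[1],v[2]],VV)
print("k side ox,b",min((minimize(F,[a,b,d],method="Nelder-Mead",options=dict(initial_simplex=[[a,b,d],[a+.002,b,d],[a,b+.002,d],[a,b,d+.002]])) for a in(.001,.003) for b in(-.001,.001) for d in(-.002,.001,.003)),key=lambda r:r.fun).x.round(4))
E
```

```text
r123.2.npz top [ 0.5147  0.3054 15.5502] [0.4741 0.3283] -711.0
k.npz top [ 0.5147  0.3054 15.5502] [0.4741 0.3283] -712.0
r123.2.npz side [ 0.5139  0.3042 16.1286] [0.473  0.3267] -236.0
k.npz side [ 0.521   0.2958 -0.4225] [0.4882 0.329 ] -45.0
f.npz side [ 0.5124  0.3042 16.6519] [0.4713 0.3264] -270.0
k side ox,b [0.0021 0.0002 0.0009]
```

All the evidence agrees within about 1.5 mm, so I'm taking mortise ≈ (0.5563, -0.0421), yaw 33.2°. I'll go back, hover and check.

```bash
python3 - <<'E'
from rel import *
B=[.43,-.38];T=[.5575,-.0439];R=down(33.2)
ctrl.move_straight([*B,.29],.2)
ctrl.movep([*B,.29],R)
ctrl.move_straight([*T,.29],.22)
ctrl.move_straight([*T,.15],.15)
ctrl.move_straight([*T,.126],.04);ctrl.sleep(.4)
s=ctrl.sense();print(s["t"],s["tcp_pos"].round(4),s["tcp_rot"][:,1].round(4),s["opening"]*88,s["grasp_force"],s["ft_force"].round(2),np.abs(s["dq"]).max())
a=get_image("side");I=Img(a)
print("seat",opt(lambda p:seat_cost("side",I,p,mort=False),[.5374,-.1345,33.3],[.003,.003,2])[0].round(4))
m=np.array([.5575,-.0427]);print("leg",(m+leg(a,m,33.2,s["tcp_pos"][2]-.061)).round(4))
E
```

```text
53.5417 [ 0.5576 -0.0439  0.1261] [8.368e-01 5.475e-01 2.000e-04] 38.18239771298148 39.93791341781616 [ 0.3  -0.1  -1.36] 0.06966219047290217
seat [ 0.5379 -0.1346 33.5343]
leg [ 0.5566 -0.039 ]
```

The seat has not shifted, and the leg is hovering still with a firm grip. I'm handing the job in.

```bash
python3 - <<'E'
from workcell import ctrl
print(ctrl.job_done())
E
```

```text
the job is handed in; nothing more can be done
None
```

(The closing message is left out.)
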